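Set the status tags on the vial rack board

ROBOT

A 6-joint arm with a two-finger parallel gripper is mounted at the origin on the work surface. World frame = base frame: x ahead of the robot, y to its left, z up, the work surface at z = 0. Lengths are in m, angles in rad, forces in N, time in s.
With the tool pointing down it reaches from about 0.3 to 0.85 m from the base axis. Payload 5.4 kg.
Tool frame: the origin (TCP) lies on the mounting face of the last link; the fingertips stand 173 mm ahead of it and the grasp point (between the pads) lies 155 mm ahead of it; z points along the fingers, y is the line along which they close (so a half turn about z gives the same grasp; the last joint's range is limited). The gripper opens to 85 mm and grips with 20 to 120 N. Pads are 22 mm wide; open, the fingers measure 114 mm over their backs; the gripper's body (76 mm by 85 mm) begins 54 mm behind the grasp point. The pads swing forward as they close: fully open they stand 13 mm farther back than shut.
Start: joints at [0.905, 0.158, 1.597, -0, 1.386, -0.21], TCP at [0.253, 0.516, 0.405] pointing down, gripper open.
Joint ranges: [-2.91, 2.91], [-0.94, 2.29], [0.18, 2.7], [-1.29, 4.43], [0.17, 2.64], [-3, 3]. Speed limits (rad/s): [2.57, 2.57, 3.14, 3.14, 3.14, 3.14].

INTERFACE

Orientations are given as a 3x3 rotation matrix whose columns are the frame's x, y, z axes.
In Python, from bench import robot gives the robot as it stands.
- The arm moves only by the tool jog_arm, never from a script. Its argument "series" is a list of rows, each an object with "xyz": the shift along the tool's x, y, z in m, a list of three; "dr": the turn, a rotation vector about the tool's x, y, z in degrees, a list of three. In form: [{"xyz": [tx, ty, tz], "dr": [ax, ay, az]}, ...]. A call has 1 to 8 rows; each row is the pose to reach, as a shift and turn from the pose commanded when the call began, along the tool's axes at that moment; what a row does not reach only later rows make up. A row lasts 1/10 s, in which the tool goes at most 50 mm and 8.59 degrees, less where a joint would pass 70% of its speed; a pose out of reach is approached as far as the arm can. A call with a gripper value outside its range is refused whole. "grip" is the opening, from 0 (shut) to 1 (fully open), set as the call begins (left out, the last holds). The fingers move at their own pace and stop on an object; "newtons" is the grip in N (left out, the last holds). Time passes only in rows, so rows that repeat a pose let the fingers close. It gives the time, the measured TCP pose, the force, the opening and the grip force at its end, in the units of the state.
- robot.sense(): the state, without advancing time (a new reading comes with each control period).
- robot.snapshot(name): name is "scene" or "top" or "wrist"; returns (picture, depth): 384x512x3 uint8, blue, green, red; 384x512 float32, m along the optical axis (not along the pixel's ray), 0 where there is no reading.
- robot.camera_info(name): a dict with "fx", "fy", "cx", "cy" (pixels), "R" (3x3) and "t" (3): a world point X has camera coordinates R X + t; the wrist camera has in their place "hand_eye" (4x4, takes a point from camera to tool coordinates, whose origin is the TCP and whose axes are the flange's). Camera axes: x right, y down, z forward; pixel columns grow to the right and rows downward; lengths in m; the calibration is good to about 2 mm. A picture is of the moment at which its call begins: read the wrist's pose just before it. camera_info takes no time and is no camera call.
- robot.job_done(): hands the job in; it is judged then, once.
The state is a dict: "clock": time; "qpos": joint angles; "dq": joint speeds; "effort": joint torques, N m; "eef_pos": TCP position; "eef_rot": TCP orientation; "wrist_force": force on the tool from outside, world axes, zero at the start; "wrist_torque": the same for the moment, N m; "grip_width": opening from 0.0 (shut) to 1.0 (fully open); "gripper_force": force on a finger pad.
Only numpy, scipy, OpenCV 4.12 (cv2) and the standard library are available. Lean on these libraries where they do the work, as an engineer would, in place of code of your own. Each camera call takes 0.05 s, during which the arm holds its last target. There are 200 camera calls.

TASK

Make the tag board agree with the racks: a tag in front of a completely full vial rack must lean back towards its rack and show its round disc, and a tag in front of a rack that is not full must lean towards the robot and show its narrow bar. With a fingertip, gently push over only the tags that are wrong until they fall to the other side; leave the right ones as they are, grasp nothing, and do not disturb the racks or the other things on the bench.

Things in the scene. Friction and masses are not known exactly. Their poses are not given: they have to be found in the camera images.
- board: grey plate fixed on the bench, 300 (x) x 420 (y) x 6 mm thick; origin under its centre, x axis pointing from the tag row towards the racks, y along the row. It carries four bays side by side, 100 mm apart along y (at board y = -150, -50, 50, 150 mm): a hinged tag 70 mm on the -x side of the centre, and behind it (about 95 mm on the +x side) a vial rack
- mount_a: aluminium hinge bracket of tag A, 34 (x) x 60 (y) x 26 mm high, fixed on the board; origin under its centre (on the board's top, 6 mm above the bench), axes as the board's. The hinge line runs along its y axis, 20 mm above its origin. It may stand in any bay
- mount_b: aluminium hinge bracket of tag B, 34 (x) x 60 (y) x 26 mm high, fixed on the board; origin under its centre (on the board's top, 6 mm above the bench), axes as the board's. The hinge line runs along its y axis, 20 mm above its origin. It may stand in any bay
- mount_c: aluminium hinge bracket of tag C, 34 (x) x 60 (y) x 26 mm high, fixed on the board; origin under its centre (on the board's top, 6 mm above the bench), axes as the board's. The hinge line runs along its y axis, 20 mm above its origin. It may stand in any bay
- mount_d: aluminium hinge bracket of tag D, 34 (x) x 60 (y) x 26 mm high, fixed on the board; origin under its centre (on the board's top, 6 mm above the bench), axes as the board's. The hinge line runs along its y axis, 20 mm above its origin. It may stand in any bay
- tag_a (a joint): angle of tag A, a 30 g white plate 44 mm wide, 4 mm thick, free edge 60 mm from the hinge. 0: leans 35 deg from upright to the mount's -x (robot), edge 34 mm out from and 49 mm above the hinge, narrow bar shown; 0.61: upright; 1.22: leans 35 deg to +x (racks), round disc shown. No spring, little friction: once past upright it falls to its hard stop and stays
- tag_b (a joint): angle of tag B, a 30 g white plate 44 mm wide, 4 mm thick, free edge 60 mm from the hinge. 0: leans 35 deg from upright to the mount's -x (robot), edge 34 mm out from and 49 mm above the hinge, narrow bar shown; 0.61: upright; 1.22: leans 35 deg to +x (racks), round disc shown. No spring, little friction: once past upright it falls to its hard stop and stays
- tag_c (a joint): angle of tag C, a 30 g white plate 44 mm wide, 4 mm thick, free edge 60 mm from the hinge. 0: leans 35 deg from upright to the mount's -x (robot), edge 34 mm out from and 49 mm above the hinge, narrow bar shown; 0.61: upright; 1.22: leans 35 deg to +x (racks), round disc shown. No spring, little friction: once past upright it falls to its hard stop and stays
- tag_d (a joint): angle of tag D, a 30 g white plate 44 mm wide, 4 mm thick, free edge 60 mm from the hinge. 0: leans 35 deg from upright to the mount's -x (robot), edge 34 mm out from and 49 mm above the hinge, narrow bar shown; 0.61: upright; 1.22: leans 35 deg to +x (racks), round disc shown. No spring, little friction: once past upright it falls to its hard stop and stays
- rack_full_1: white plastic vial rack, 92 (x) x 80 (y) x 30 mm high, black-capped vials in it reach 49 mm above its underside; full: a vial in all 12 pockets. Stands loose on the board in one of the four bays, behind that bay's tag; its near wall is about 75 mm or more beyond the free edge of a tag that leans towards it. Origin under its centre
- rack_full_2: white plastic vial rack, 92 (x) x 80 (y) x 30 mm high, black-capped vials in it reach 49 mm above its underside; full: a vial in all 12 pockets. Stands loose on the board in one of the four bays, behind that bay's tag; its near wall is about 75 mm or more beyond the free edge of a tag that leans towards it. Origin under its centre
- rack_part: white plastic vial rack, 92 (x) x 80 (y) x 30 mm high, black-capped vials in it reach 49 mm above its underside; only 4 of its 12 pockets hold vials: not full. Stands loose on the board in one of the four bays, behind that bay's tag; its near wall is about 75 mm or more beyond the free edge of a tag that leans towards it. Origin under its centre
- rack_empty: white plastic vial rack, 92 (x) x 80 (y) x 30 mm high, black-capped vials in it reach 49 mm above its underside; no vials: not full. Stands loose on the board in one of the four bays, behind that bay's tag; its near wall is about 75 mm or more beyond the free edge of a tag that leans towards it. Origin under its centre
- vial_1: loose capped glass vial, 15 mm across, 46 mm tall, standing between two tags on the board; origin under its centre. Not part of the job
- vial_2: another such vial, between two other tags. Not part of the job
- amber_bottle: amber glass bottle, 54 mm across, 100 mm tall, on the bench beyond the board's +y end; origin under its centre. Not part of the job
- beaker: small glass beaker, 56 mm across, 70 mm tall, on the bench beyond the board's -y end; origin under its centre. Not part of the job
- wrench: steel wrench 130 mm long, lying on the bench between robot and board. Not part of the job
- timer: white bench timer, 55 x 62 x 18 mm, lying between robot and board; origin under its centre. Not part of the job
- septa_jar: small clear jar, 40 mm across, 45 mm tall, beyond the board's +y end; origin under its centre. Not part of the job

How it is judged:
By the outcome, as a careful person would: the job done as asked, in the order asked, and still so for the second after the job is handed in, with the robot touching nothing.
It also fails if it takes over 54 s, if anything falls off the work surface, if the arm or the gripper's body presses on something with over 40 N, if the wrist force passes 120 N, or if a joint passes its speed limit or range.

## Working session

There is one attempt and no reset: what is moved stays moved. The work goes in short steps, Python scripts to look and compute and a tool call to move; the robot and the scene stay as the last step left them, time stands still between calls to the robot, and variables do not carry over. Pictures are saved under pics/ and viewed, at most 10 in all, crops included, and the job is handed in when it is done.

Besides the shell and the picture viewer there is one more tool, called in YAML: its name, and indented under it one key for each argument. jog_arm: Moves the arm, as the interface text tells. Its arguments: {"type":"object","properties":{"series":{"type":"array","items":{"type":"object","properties":{"xyz":{"type":"array","items":{"type":"number"}},"dr":{"type":"array","items":{"type":"number"}}}}},"grip":{"type":"number"},"newtons":{"type":"number"}},"required":["series"]}

```bash
mkdir -p pics
python3 - <<'E'
from bench import robot
import cv2,numpy as np
for n in("scene","top"):
    p,d=robot.snapshot(n); cv2.imwrite(f"pics/{n}.png",p); np.save(n+".npy",d)
    print(n,{k:np.round(v,3).tolist() for k,v in robot.camera_info(n).items()})
s=robot.sense();print(s["clock"],np.round(s["eef_pos"],4),np.round(s["eef_rot"],3).tolist(),s["wrist_force"])
E
```

```text
scene {'fx': 455.241, 'fy': 455.241, 'cx': 253.686, 'cy': 189.392, 'R': [[0.831, 0.556, -0.006], [0.343, -0.522, -0.781], [-0.437, 0.647, -0.625]], 't': [-0.49, -0.148, 1.308]}
top {'fx': 406.722, 'fy': 406.722, 'cx': 258.505, 'cy': 191.552, 'R': [[-0.024, -1.0, 0.003], [-0.991, 0.024, -0.134], [0.134, -0.006, -0.991]], 't': [0.051, 0.576, 1.073]}
0.1 [0.253  0.5161 0.4038] [[-0.898, 0.44, -0.001], [0.44, 0.898, -0.001], [0.0, -0.002, -1.0]] [-0.36158973 -0.23265887 -0.67728619]
```

View pics/scene.png

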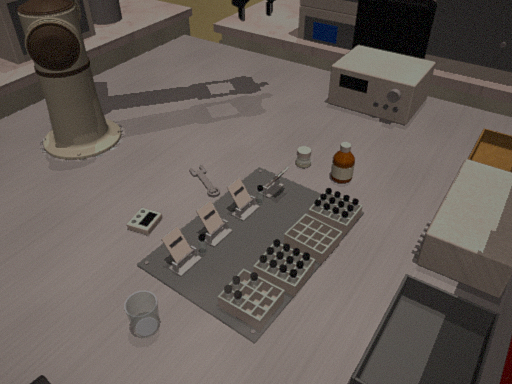

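View pics/top.png

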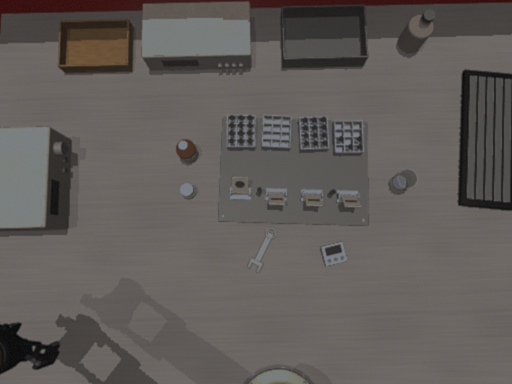

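Run:
```python
import cv2,numpy as np
a=cv2.imread("pics/top.png")[105:230,210:375]
cv2.imwrite("pics/c1.png",cv2.resize(a,None,fx=4.8,fy=4.8,interpolation=cv2.INTER_CUBIC))
```

```text
(no output)
```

View pics/c1.png

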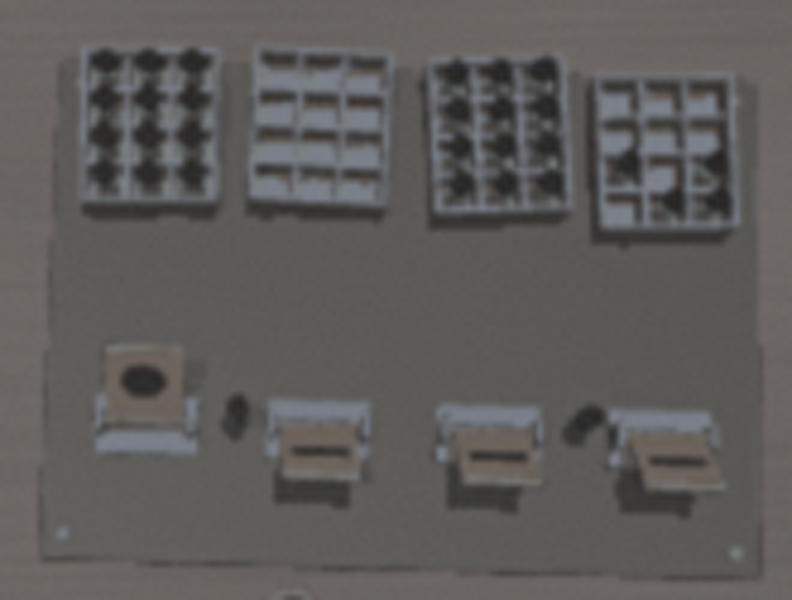

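```bash
cat > h.py <<'E'
from bench import robot
import numpy as np
def px(u,v,z,n="top"):
    c=robot.camera_info(n);R=np.array(c["R"]);t=np.array(c["t"])
    r=R.T@np.array([(u-c["cx"])/c["fx"],(v-c["cy"])/c["fy"],1]);o=-R.T@t
    return o+r*(z-o[2])/r[2]
E
python3 - <<'E'
from h import *
f=lambda u,v,z:np.round(px(210+u/4.8,105+v/4.8,z),4)
print("edge",f(464,484,.075),f(541,484,.075))
print("mount back",f(438,405,.032),f(543,407,.032))
print("vial",f(585,420,.05),"board",f(42,560,.006),f(760,578,.006),f(60,60,.006))
d=np.load("top.npy");c=robot.camera_info("top");R=np.array(c["R"])
for u,v in((314,204),(314,200)):
    z=d[v,u];print(R.T@(np.array([(u-c["cx"])/c["fx"]*z,(v-c["cy"])/c["fy"]*z,z])-np.array(c["t"])))
E
```

```text
edge [ 0.5316 -0.0881  0.075 ] [ 0.5305 -0.1303  0.075 ]
mount back [ 0.5816 -0.0803  0.032 ] [ 0.579  -0.1405  0.032 ]
vial [ 0.5686 -0.1609  0.05  ] board [0.4998 0.1501 0.006 ] [ 0.4794 -0.2663  0.006 ] [0.7999 0.136  0.006 ]
[ 0.53614054 -0.10788446  0.0729861 ]
[ 0.54824219 -0.11024977  0.05957252]
```

jog_arm:
  series:
    - {"xyz": [-0.03,-0.028,0.0],"dr": [0,0,-3]}
    - {"xyz": [-0.06,-0.057,0.01],"dr": [0,0,-6]}
    - {"xyz": [-0.09,-0.085,0.02],"dr": [0,0,-9]}
    - {"xyz": [-0.12,-0.114,0.03],"dr": [0,0,-12]}
    - {"xyz": [-0.15,-0.142,0.04],"dr": [0,0,-15]}
    - {"xyz": [-0.18,-0.17,0.05],"dr": [0,0,-18]}
    - {"xyz": [-0.21,-0.199,0.06],"dr": [0,0,-21]}
    - {"xyz": [-0.24,-0.228,0.07],"dr": [0,0,-23]}
  grip: 0

```text
clock: 0.9
eef_pos: [0.3682, 0.2043, 0.3341]
eef_rot: [[-0.999, 0.052, -0.0], [0.052, 0.999, -0.0], [0.0, -0.0, -1.0]]
wrist_force: [0.8, 0.9, -1.0]
grip_width: 0.001
gripper_force: 0.0
```

jog_arm:
  series:
    - {"xyz": [0,0,0],"dr": [0,0,0]}

```text
clock: 1.0
eef_pos: [0.3689, 0.2024, 0.3331]
eef_rot: [[-0.998, 0.06, -0.002], [0.06, 0.998, -0.002], [0.002, -0.002, -1.0]]
wrist_force: [0.4, 0.2, 0.1]
grip_width: -0.001
gripper_force: 0.0
```

jog_arm:
  series:
    - {"xyz": [-0.016,-0.038,0.0],"dr": [0,0,0]}
    - {"xyz": [-0.032,-0.077,0.0],"dr": [0,0,0]}
    - {"xyz": [-0.048,-0.115,0.0],"dr": [0,0,0]}
    - {"xyz": [-0.064,-0.154,0.0],"dr": [0,0,0]}
    - {"xyz": [-0.08,-0.192,0.0],"dr": [0,0,0]}
    - {"xyz": [-0.096,-0.23,0.0],"dr": [0,0,0]}
    - {"xyz": [-0.112,-0.268,0.0],"dr": [0,0,0]}
    - {"xyz": [-0.124,-0.3,0.0],"dr": [0,0,0]}

```text
clock: 1.8
eef_pos: [0.4764, -0.1018, 0.3347]
eef_rot: [[-0.998, 0.055, 0.0], [0.055, 0.998, 0.0], [-0.0, 0.0, -1.0]]
wrist_force: [0.1, 0.0, 0.1]
grip_width: 0.003
gripper_force: 0.0
```

jog_arm:
  series:
    - {"xyz": [0,0,0.02]}
    - {"xyz": [0,0,0.04]}
    - {"xyz": [0,0,0.06]}
    - {"xyz": [0,0,0.075]}
    - {"xyz": [0,0,0.09]}
    - {"xyz": [0,0,0.1]}
    - {"xyz": [0,0,0.1]}

```text
invalid input
```

Run:
```python
from h import *
import cv2
p,d=robot.snapshot("scene")
cv2.imwrite("pics/s2.png",cv2.resize(p[150:340,110:390],None,fx=2.8,fy=2.8,interpolation=cv2.INTER_CUBIC))
s=robot.sense();print(np.round(s["eef_pos"],4),s["wrist_force"])
```

```text
[ 0.4774 -0.1054  0.3352] [-1.84714776 -3.85978769  1.32790658]
```

View pics/s2.png

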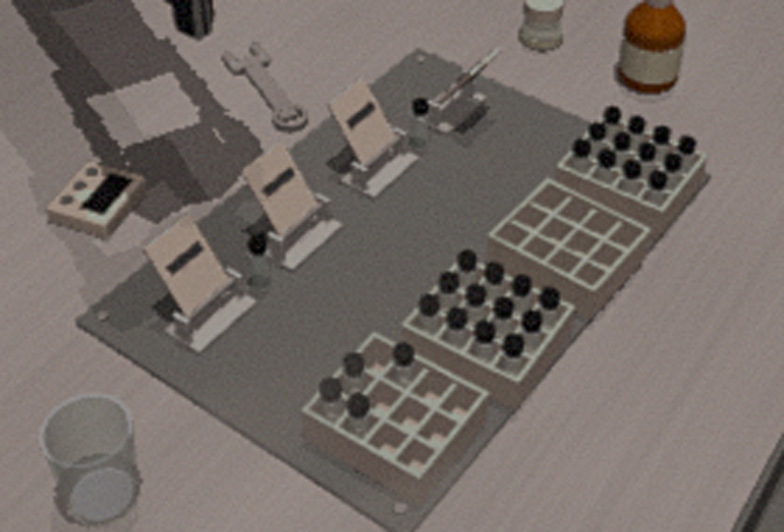

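The four tags and racks show clearly: from the far end they are full/disc, empty/bar, full/bar (tag at about 285,190 in the crop, wrong) and part/bar. Only the third is wrong, and the gripper (195,10) is still high, so I go down in front of that tag.

jog_arm:
  series:
    - {"xyz": [0,0,0.02],"dr": [0,0,0]}
    - {"xyz": [0,0,0.04],"dr": [0,0,0]}
    - {"xyz": [0,0,0.06],"dr": [0,0,0]}
    - {"xyz": [0,0,0.075],"dr": [0,0,0]}
    - {"xyz": [0,0,0.09],"dr": [0,0,0]}
    - {"xyz": [0,0,0.1],"dr": [0,0,0]}
    - {"xyz": [0,0,0.102],"dr": [0,0,0]}
    - {"xyz": [0,0,0.102],"dr": [0,0,0]}

```text
clock: 2.65
eef_pos: [0.4759, -0.1001, 0.2327]
eef_rot: [[-0.999, 0.054, -0.0], [0.054, 0.999, 0.0], [0.0, 0.0, -1.0]]
wrist_force: [0.2, 0.0, 0.8]
grip_width: 0.002
gripper_force: 0.0
```

jog_arm:
  series:
    - {"xyz": [-0.008,0,0],"dr": [0,0,0]}
    - {"xyz": [-0.016,0,0],"dr": [0,0,0]}
    - {"xyz": [-0.024,0,0],"dr": [0,0,0]}
    - {"xyz": [-0.032,0,0],"dr": [0,0,0]}
    - {"xyz": [-0.038,0,0],"dr": [0,0,0]}
    - {"xyz": [-0.044,0,0],"dr": [0,0,0]}
    - {"xyz": [-0.05,0,0],"dr": [0,0,0]}
    - {"xyz": [-0.055,0,0],"dr": [0,0,0]}

```text
clock: 3.45
eef_pos: [0.5311, -0.1034, 0.2326]
eef_rot: [[-0.999, 0.054, -0.0], [0.054, 0.999, 0.0], [0.0, 0.0, -1.0]]
wrist_force: [-0.1, 1.0, -0.1]
grip_width: -0.002
gripper_force: 0.1
```

Run:
```python
from h import *
import cv2
p,d=robot.snapshot("scene")
cv2.imwrite("pics/s3.png",cv2.resize(p[150:340,110:390],None,fx=2.8,fy=2.8,interpolation=cv2.INTER_CUBIC))
```

```text
(no output)
```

View pics/s3.png

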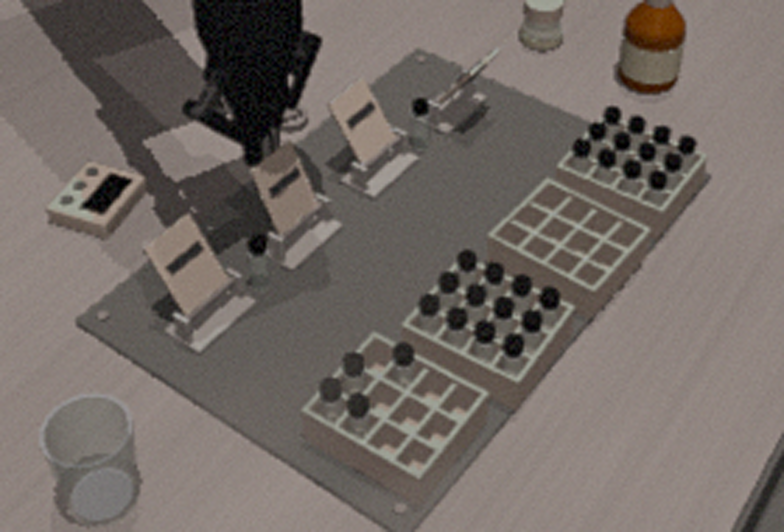

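The fingertip (255,150) is on the tag's upper edge and has begun to raise it; everything else is unmoved. I keep pushing slowly past upright.

jog_arm:
  series:
    - {"xyz": [-0.005,0,0],"dr": [0,0,0]}
    - {"xyz": [-0.01,0,0],"dr": [0,0,0]}
    - {"xyz": [-0.015,0,0],"dr": [0,0,0]}
    - {"xyz": [-0.019,0,0],"dr": [0,0,0]}
    - {"xyz": [-0.023,0,0],"dr": [0,0,0]}
    - {"xyz": [-0.027,0,0],"dr": [0,0,0]}
    - {"xyz": [-0.03,0,0],"dr": [0,0,0]}
    - {"xyz": [-0.03,0,0],"dr": [0,0,0]}

```text
clock: 4.3
eef_pos: [0.561, -0.1051, 0.2328]
eef_rot: [[-0.999, 0.054, 0.0], [0.054, 0.999, -0.0], [-0.0, -0.0, -1.0]]
wrist_force: [-1.2, -0.2, 0.5]
grip_width: -0.002
gripper_force: 0.0
```

jog_arm:
  series:
    - {"xyz": [0,0,0],"dr": [0,0,0]}
    - {"xyz": [0,0,0],"dr": [0,0,0]}
    - {"xyz": [0,0,0],"dr": [0,0,0]}

```text
clock: 4.6
eef_pos: [0.5605, -0.105, 0.2327]
eef_rot: [[-0.999, 0.054, -0.0], [0.054, 0.999, 0.0], [0.0, 0.0, -1.0]]
wrist_force: [1.1, 0.4, 0.2]
grip_width: 0.0
gripper_force: 0.0
```

Run:
```python
from h import *
import cv2
p,d=robot.snapshot("scene")
cv2.imwrite("pics/s4.png",cv2.resize(p[150:340,110:390],None,fx=2.8,fy=2.8,interpolation=cv2.INTER_CUBIC))
```

```text
(no output)
```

View pics/s4.png

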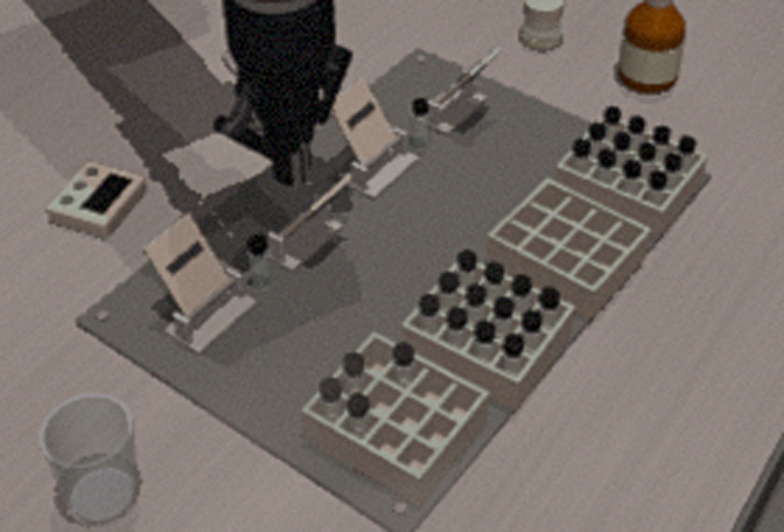

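The third tag has fallen towards its rack (edge at about 320,205), parallel to the first. Now I back off and go up.

jog_arm:
  series:
    - {"xyz": [0.015,0,0],"dr": [0,0,0]}
    - {"xyz": [0.035,0,0],"dr": [0,0,0]}
    - {"xyz": [0.055,0,0],"dr": [0,0,0]}
    - {"xyz": [0.075,0,0],"dr": [0,0,0]}
    - {"xyz": [0.08,0,-0.03],"dr": [0,0,0]}
    - {"xyz": [0.08,0,-0.06],"dr": [0,0,0]}
    - {"xyz": [0.09,0,-0.1],"dr": [0,0,0]}
    - {"xyz": [0.1,0,-0.14],"dr": [0,0,0]}

```text
clock: 5.45
eef_pos: [0.4601, -0.0994, 0.3739]
eef_rot: [[-0.999, 0.054, -0.001], [0.054, 0.999, 0.0], [0.001, 0.0, -1.0]]
wrist_force: [1.2, -0.7, 0.5]
grip_width: -0.001
gripper_force: 0.0
```

jog_arm:
  series:
    - {"xyz": [0.01,0.04,0],"dr": [0,0,0]}
    - {"xyz": [0.02,0.08,0],"dr": [0,0,0]}
    - {"xyz": [0.03,0.12,0],"dr": [0,0,0]}
    - {"xyz": [0.04,0.16,0],"dr": [0,0,0]}
    - {"xyz": [0.05,0.2,0],"dr": [0,0,0]}
    - {"xyz": [0.06,0.24,0],"dr": [0,0,0]}
    - {"xyz": [0.07,0.28,0],"dr": [0,0,0]}
    - {"xyz": [0.07,0.28,0],"dr": [0,0,0]}

```text
clock: 6.25
eef_pos: [0.4046, 0.1873, 0.3727]
eef_rot: [[-0.999, 0.048, -0.0], [0.048, 0.999, 0.002], [0.0, 0.001, -1.0]]
wrist_force: [0.1, -0.2, -0.6]
grip_width: -0.002
gripper_force: 0.0
```

Run:
```python
from h import *
import cv2
p,d=robot.snapshot("top")
cv2.imwrite("pics/t5.png",cv2.resize(p[105:230,170:375],None,fx=3.8,fy=3.8,interpolation=cv2.INTER_CUBIC))
```

```text
(no output)
```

View pics/t5.png

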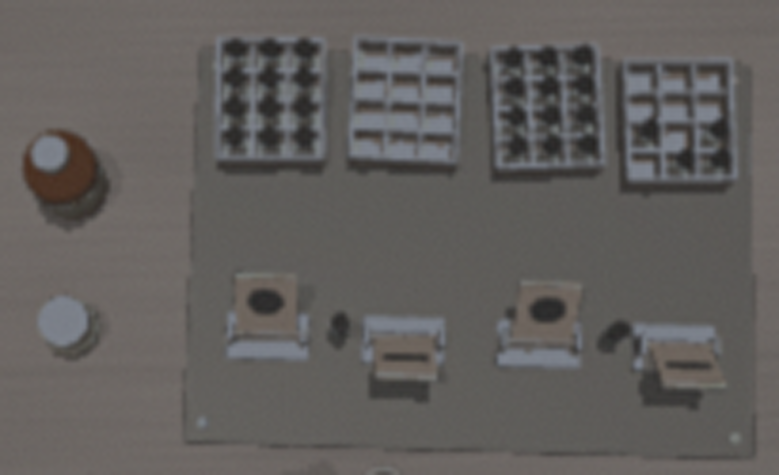

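The tags now read disc, bar, disc, bar (265,300; 405,357; 548,308; 688,365), matching full, empty, full, part. Nothing else has moved.

```bash
python3 -c "
from bench import robot
print(robot.job_done())"
```

```text
the job is handed in; nothing more can be done
None
```

Job handed in: the one wrong tag, in the third bay from the +y end in front of a full rack, was pushed over to show its disc; the other three were already right and left alone, and the final picture shows nothing else moved.

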